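# Start the flange nut on the tape spindle and run it home

### The arm

A 6-joint arm with a two-finger parallel gripper is mounted at the origin on a cart in front of the work surface, level with it; the furniture and walls round the work are solid. World frame = base frame: x ahead of the robot, y to its left, z up, the work surface at z = 0. Lengths are in mm, angles in rad, forces in N, time in s.
With the tool pointing down it reaches from about 275 to 750 mm from the base axis. Payload 10.2 kg.
Tool frame: the origin (TCP) lies at the very end of the fingers, on their centre line; the grasp point (between the pads) lies 19 mm behind it; z points along the fingers, y is the line along which they close (so a half turn about z gives the same grasp; the last joint's range is limited). The gripper opens to 85 mm and grips with 20 to 120 N. Pads are 22 mm wide; open, the fingers measure 114 mm over their backs; the gripper's body (76 mm by 85 mm) begins 54 mm behind the grasp point. The pads swing forward as they close: fully open they stand 13 mm farther back than shut.
Start: joints at [-1.395, 0.313, 1.498, -0, 1.331, -0.223], TCP at [203.852, -483.813, 231.294] pointing down, gripper open.
Joint ranges: [-2.94, 2.94], [-0.97, 2.17], [0.19, 2.56], [-1.23, 4.37], [0.02, 3.11], [-2.88, 2.88]. Speed limits (rad/s): [2.39, 2.39, 3.01, 3.14, 3.14, 3.14].

### API

Orientations are given as a unit quaternion [w, x, y, z].
In Python, from rig import * gives the robot as it stands. The module is installed in compiled form; this text tells all that it offers.
- The arm moves only by the shell command python3 -m crank 'ROWS' [FORCE]. ROWS is JSON, a list that holds one entry, the list of rows, each a list of 7 numbers: the shift along the tool's x, y, z in units of 25 mm (1.0 is 25 mm), then the turn, a rotation vector about the tool's x, y, z in units of 8 degrees (1.0 is 8 degrees), then the finger opening in mm, from 0 to 85.4. A call has exactly 8 rows; each row shifts and turns the commanded pose from where the row before left it, along the tool's axes as they then stand; what a row does not reach is not made up. A row lasts 1/10 s, in which the tool goes at most 50 mm and 8.59 degrees, less where a joint would pass 70% of its speed; a pose out of reach is approached as far as the arm can. A call is refused whole if a number of a shift passes 1 or a number of a turn 1, either way. A call with a gripper value outside its range is refused whole. The fingers move at their own pace and stop on an object; FORCE is the grip in N (left out, the last holds). Time passes only in rows, so rows that do not move let the fingers close, or fill a call up. It gives the time, the measured TCP pose, the force, the opening and the grip force at its end, in the units of the state.
- sense(): the state, without advancing time (a new reading comes with each control period).
- capture(name): name is "scene" or "top"; returns the picture (400x640x3 uint8, blue, green, red); there is no depth.
- camera_model(name): a dict with "fx", "fy", "cx", "cy" (pixels), "world_from_camera" (4x4, takes a point from camera to world coordinates). Camera axes: x right, y up, looking along -z (the intrinsics and any distortion apply to the point x, -y, -z); pixel columns grow to the right and rows downward; lengths in mm; the calibration is good to about 2 mm. A picture is of the moment at which its call begins. camera_model takes no time and is no camera call.
- finish_job(): hands the job in; it is judged then, once.
The state is a dict: "time_s": time; "joints": joint angles; "dq": joint speeds; "tau": joint torques, N m; "eef_pos": TCP position; "ee_rot": TCP orientation; "force": force on the tool from outside, world axes, zero at the start; "wrist_torque": the same for the moment, N m; "grip_width": opening from 0.0 (shut) to 1.0 (fully open); "grip_force": force on a finger pad.
Only numpy, scipy, OpenCV 4.12 (cv2) and the standard library are available. Lean on these libraries where they do the work, as an engineer would, in place of code of your own. Each camera call takes 0.05 s, during which the arm holds its last target. There are 200 camera calls.

### The job

Lock the roll of tape on its spindle: set the big loose flange nut on the stud, flange down, find the start of its thread by feel by backing it off counter-clockwise until it drops in, then turn it clockwise until its flange is fully home on the hub's rubber buttons. Do not force the nut, leave the stamp, the candle jar and the ribbon spool where they stand, and let go of the nut when you are done.

Things in the scene. Friction and masses are not known exactly. Their poses are not given: they have to be found in the camera images.
- nut: Loose aluminium flange nut, about 160 g, standing flange down on the table at the start. Origin at the centre of its underside, z up. Flange 88 mm across, 6 mm thick; above it a hexagon, 56 mm across flats (65 over corners), from 6 to 30 mm up: grip two facing flats. Its own x axis is normal to a flat, so are the directions every 60 degrees from it. Open bore 42 mm wide.
- lugs (a point): On the nut's axis 5 mm above its underside, axes as the nut's: level of the undersides of its thread: four inward lugs in the bore, along its +x, +y, -x, -y axes, each 4 mm wide and 5 mm high, reaching in to 14.5 mm from the axis.
- spindle: Fixed tape spindle: round oak foot, 132 mm across, 8 mm thick, with a fixed roll of tape round an aluminium hub, and an upright steel stud on the hub. Origin at the centre of the foot's underside, z up. Between nut and spindle more than 75 N counts as forcing; 5 to 10 N of push is plenty (move slowly: 15 mm per s).
- seat (a point): On the spindle's axis, level with the tops of three rubber buttons on the hub, 34 mm above the table: seat of the nut's flange; the nut's origin lies here when it is home. Hub 76 mm across, its metal 2 mm lower; the tape roll round it 98 mm across, 2.5 mm lower.
- stud_tip (a point): Tip of the stud, 34 mm above the seat, on the axis. The stud's plain nose is 26 mm thick and tapers to 14 mm over its last 7 mm. Below it, up to 24 mm above the seat, is a coarse right-hand interrupted thread, 39 mm in diameter, with four starts 90 degrees apart. How the starts are turned differs every time, is unrelated to the spindle's yaw and is not reported.
- crest (a point): On the axis, at the flat crests, 20 mm over the seat. Each quarter has, clockwise from above: a rib (8 degrees, 24 mm high), a gap (30), a ridge with flat crest (52) up to the next rib. A nut set down rests its lugs on the crests (underside 15 mm over the seat), on the ribs (19) or falls in the gaps. Clockwise on the crests it jams on the ribs; counter-clockwise it gets to the gaps.
- gap_floor (a point): On the axis, level with the floor of the gaps, 9 mm over the seat. Backed off at most 75 degrees under light push, the lugs drop in here (nut underside 4 mm over the seat); the ribs stop further backing off. Then 25 to 45 degrees clockwise with a light push down takes it under the ridges down to the seat; some 20 degrees later the lugs meet the next ribs.
- stamp: Bystander: wooden hand stamp, 29 x 43 mm foot, 75 mm high, beside the spindle (about 12 cm to the robot's right of it). Origin at the centre of its underside.
- candle_jar: Bystander: glass candle jar with a tin lid, 60 mm across, 60 mm high, about 12 cm behind the spindle. Origin at the centre of its underside.
- ribbon_spool: Bystander: card ribbon spool lying flat, 74 x 69 x 22 mm, behind the nut's starting place. Origin at the centre of its underside.
Mind the look-alikes: they are no part of the job. What is shaped like the nut but pink or yellow is not meant.

How it is judged (in metres and radians):
On the way:
1. the nut is on the stud, upright, its lugs at or below the level of the rib tops (horizontal distance between nut and seat below 0.006 m and z of nut in the frame of seat below 0.021 m and angle between nut's own z axis and vertical below 0.15 rad), for 0.1 s.
At the end, for the whole second after the job is handed in: The nut is on the stud, within 4 mm of its axis and upright within 0.04 rad, its flange within 1.5 mm of the hub's rubber buttons, at rest and released (z of nut in the frame of seat between -0.002 and 0.0015 m and horizontal distance between nut and seat below 0.004 m and angle between nut's own z axis and vertical below 0.04 rad and linear speed of nut below 0.01 m/s); the robot touches nothing.
It fails at once if the nut was forced: more than 75 N between nut and spindle (contact force between nut and spindle above 75 N).
It fails at once if the stamp was moved more than 25 mm or tipped (distance of stamp from where it was at the start of the episode above 0.025 m or angle between stamp's own z axis and vertical above 0.5 rad).
It fails at once if the candle jar was moved more than 25 mm or tipped (distance of candle_jar from where it was at the start of the episode above 0.025 m or angle between candle_jar's own z axis and vertical above 0.5 rad).
It fails at once if the ribbon spool was moved more than 25 mm (distance of ribbon_spool from where it was at the start of the episode above 0.025 m).
It also fails if it takes over 54 s, if anything falls off the work surface, if the arm or the gripper's body presses on something with over 40 N, if the wrist force passes 120 N, or if a joint passes its speed limit or range.

## Working session

There is one attempt and no reset: what is moved stays moved. The work goes in short steps, Python scripts to look and compute and a shell command to move; the robot and the scene stay as the last step left them, time stands still between calls to the robot, and variables do not carry over. Pictures are saved under pics/ and viewed, at most 10 in all, crops included, and the job is handed in when it is done.

```bash
mkdir -p pics
python3 - <<'E'
from rig import *
import cv2,numpy as np
for n in("scene","top"):
    cv2.imwrite(f"pics/{n}0.png",capture(n)); m=camera_model(n); print(n,{k:np.round(v,3).tolist() for k,v in m.items() if not isinstance(v,str)})
s=sense(); print(s)
E
```

```text
scene {'fx': 372.301, 'fy': 372.301, 'cx': 315.562, 'cy': 194.875, 'world_from_camera': [[-0.474, 0.667, -0.575, -59.734], [-0.88, -0.359, 0.31, 400.764], [0.0, 0.654, 0.757, 830.867], [0.0, 0.0, 0.0, 1.0]]}
top {'fx': 398.366, 'fy': 398.366, 'cx': 321.458, 'cy': 193.654, 'world_from_camera': [[-0.008, 0.987, -0.161, 362.031], [-1.0, -0.006, 0.01, 115.616], [0.009, 0.161, 0.987, 983.811], [0.0, 0.0, 0.0, 1.0]]}
{'time_s': 0.1, 'joints': array([-1.39542636e+00,  3.13375002e-01,  1.49834819e+00, -2.35119896e-05,
        1.33097205e+00, -2.23400678e-01]), 'dq': array([-0.00042215,  0.00035872, -0.0027553 ,  0.00017538, -0.00054551,
        0.00028079]), 'tau': array([ 1.81371310e-03, -4.12896430e+01, -2.60141945e+01, -1.78012688e-04,
        3.03660570e-03,  5.12357303e-06]), 'eef_pos': array([ 203.79362988, -483.59320596,  230.80690504]), 'ee_rot': array([-5.51409559e-04,  9.80187807e-01,  1.98069580e-01,  1.82355664e-06]), 'force': array([-0.10901635, -0.11653589, -0.20309416]), 'wrist_torque': array([ 0.01170293, -0.03944081,  0.0322568 ]), 'grip_force': 0.0, 'grip_width': 1.0011429239785448}
```

View pics/scene0.png

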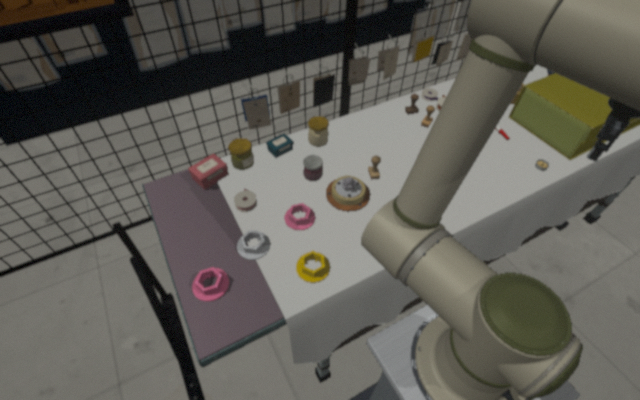

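View pics/top0.png

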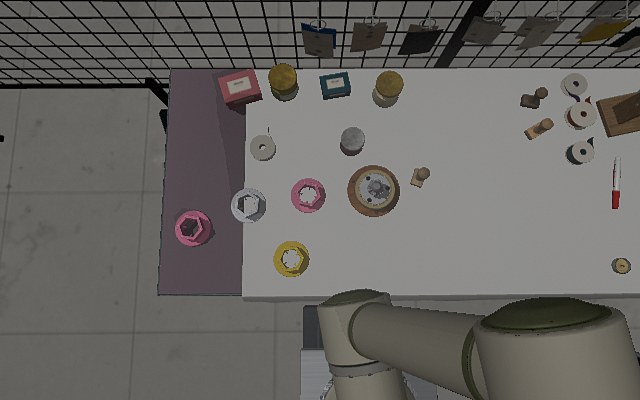

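Top view: silver nut (248,205), pink ones (308,195) and (193,229), yellow (291,259); spindle (374,190), candle jar (352,140), stamp (420,177), ribbon spool (263,148). The silver one fits: it is bare aluminium, in front of the spool. An enlarged crop will confirm it.

```bash
cat > h.py <<'E'
import cv2,numpy as np
from rig import *
def ray(n,u,v):
    m=camera_model(n);W=np.array(m["world_from_camera"])
    d=W[:3,:3]@np.array([(u-m["cx"])/m["fx"],-(v-m["cy"])/m["fy"],-1]);return W[:3,3],d/np.linalg.norm(d)
def onz(n,u,v,z):
    o,d=ray(n,u,v);return o+d*(z-o[2])/d[2]
def proj(n,p):
    m=camera_model(n);W=np.array(m["world_from_camera"]);c=W[:3,:3].T@(np.array(p)-W[:3,3])
    return m["cx"]+m["fx"]*c[0]/-c[2], m["cy"]-m["fy"]*c[1]/-c[2]
E
python3 - <<'E'
from h import *
if 1:
    a=cv2.imread("pics/top0.png");b=cv2.imread("pics/scene0.png")
    A=cv2.resize(a[180:230,223:273],(400,400),interpolation=3)
    B=cv2.resize(a[160:220,344:404],(400,400),interpolation=3)
    cv2.imwrite("pics/crop.png",np.hstack([A,B]))
print(onz("top",248,205,6),onz("scene",254,244,6),onz("top",374,190,8),onz("scene",348,193,8))
g=a[180:230,223:273].astype(int)
print((g.max(2)-g.min(2))[25,::3],g[25,::3].tolist())
E
```

```text
[494.22729964 287.01161507   6.        ] [493.74693279 286.19700981   6.        ] [529.50394548 -25.58191445   8.        ] [527.06589403 -23.51355937   8.        ]
[10  7 12  4  3  2  6  2  2  1  2  4  1  2  1  2  1] [[77, 72, 82], [79, 75, 82], [75, 70, 82], [133, 130, 129], [164, 163, 161], [56, 54, 55], [59, 55, 61], [155, 156, 157], [139, 140, 141], [141, 142, 142], [142, 142, 144], [135, 133, 131], [60, 59, 60], [76, 74, 75], [71, 71, 70], [141, 142, 143], [142, 143, 143]]
```

View pics/crop.png

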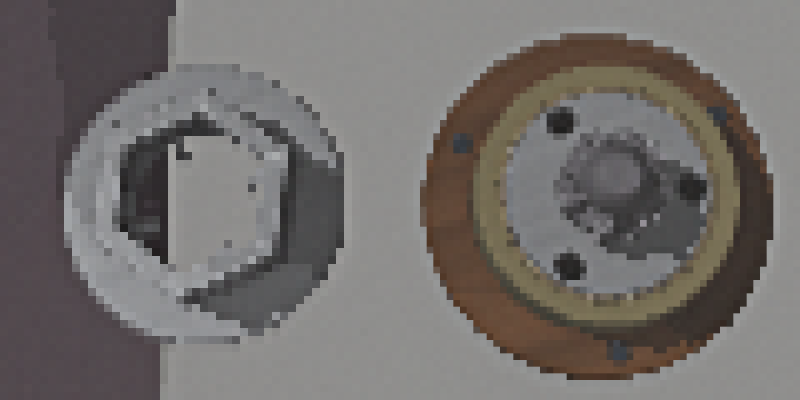

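The crop confirms the silver hex flange nut at about (248.2,205), one flat facing right and tilted about 6° clockwise. The spindle with its stud is on the right at about (373,190.5).

Run:
```python
from h import *
for n,c in(("top",(373,190)),("scene",(348,193))):
    a=cv2.imread(f"pics/{n}0.png");h=cv2.cvtColor(a,cv2.COLOR_BGR2HSV)
    m=((h[...,1]>70)&((h[...,0]<32))).astype(np.uint8);k=np.zeros_like(m);cv2.circle(k,c,38 if n=="top" else 30,1,-1);m*=k
    m=cv2.morphologyEx(m,cv2.MORPH_OPEN,np.ones((2,2)))
    cs=max(cv2.findContours(m,0,1)[0],key=cv2.contourArea);hull=cv2.convexHull(cs)[:,0]
    P=np.array([onz(n,u,v,4)[:2] for u,v in hull],np.float32)
    (x,y),r=cv2.minEnclosingCircle(P);e=cv2.fitEllipse(P);print(n,(x,y,r),e)
    # nut: grey edges
a=cv2.imread("pics/top0.png")
for u,v in((231.2-.0,205),(266,205),(248.2,188.1),(248.2,222.7)):print(onz("top",u,v,3)[:2])
def c2(x,y):return onz("top",(x+.5)/8-.5+223,(y+.5)/8-.5+180,30)[:2]
pts=[c2(*p) for p in((205,90),(290,150),(278,262),(185,298))];print(np.round(pts,1))
for p,q in zip(pts,pts[1:]):d=q-p;print(np.degrees(np.arctan2(d[1],d[0]))%60+0,np.linalg.norm(d))
print("diag mid",(pts[0]+pts[3])/2)
b=cv2.imread("pics/scene0.png")
cv2.imwrite("pics/crop2.png",np.hstack([cv2.resize(b[220:268,230:278],(400,400),interpolation=3),cv2.resize(b[165:213,324:372],(400,400),interpolation=3)]))
```

```text
top (526.8404541015625, -25.928075790405273, 65.36575317382812) ((526.9371948242188, -23.452682495117188), (122.7669677734375, 131.5927276611328), 74.44023132324219)
scene (524.3893432617188, -22.773170471191406, 63.22727584838867) ((524.3848876953125, -23.148229598999023), (123.65287017822266, 125.2523422241211), 120.4875259399414)
[494.91302962 329.09559843]
[494.33249241 242.97443921]
[537.18033414 287.96009564]
[450.68743377 286.09496435]
[[525.7 283.1]
 [507.1 257.1]
 [473.1 260.1]
 [462.4 287.7]]
54.520353061098746 31.98081401769716
54.93964393735169 34.150456120218166
51.08921140767521 29.637861855374368
diag mid [494.05699403 285.41314909]
```

View pics/crop2.png

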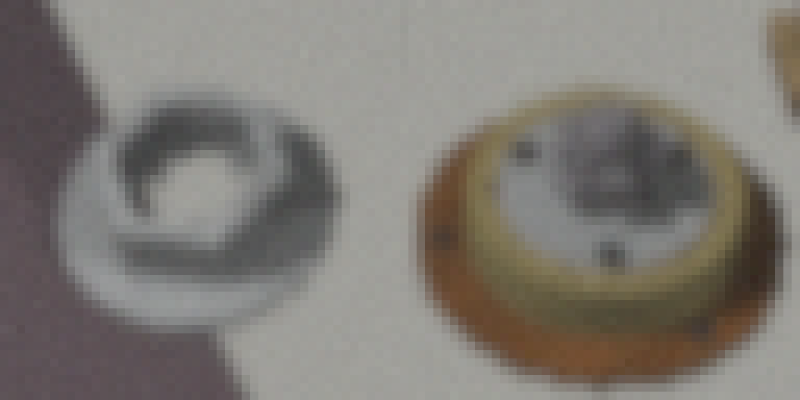

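Crop 2 shows the same nut, upright, at scene pixel ≈(254,245) and the spindle with its stud at ≈(348,193). Nut ≈ (494,286.5), flat normals at 23.5° mod 60; spindle ≈ (526,−24). Moving above the nut.

```bash
python3 -m crank '[[[0.94,-1,0,0,0,0,75],[0.94,-1,0,0,0,0,75],[0.94,-1,0,0,0,0,75],[0.94,-1,0,0,0,0,75],[0.94,-1,0,0,0,0,75],[0.94,-1,0,0,0,0,75],[0.94,-1,0,0,0,0,75],[0.94,-1,0,0,0,0,75]]]' 40
python3 -m crank '[[[0.94,-1,0,0,0,0,75],[0.94,-1,0,0,0,0,75],[0.94,-1,0,0,0,0,75],[0.94,-1,0,0,0,0,75],[0.94,-1,0,0,0,0,75],[0.94,-1,0,0,0,0,75],[0.94,-1,0,0,0,0,75],[0.94,-1,0,0,0,0,75]]]'
python3 -m crank '[[[0.94,-1,0,0,0,0,75],[0.94,-1,0,0,0,0,75],[0.94,-1,0,0,0,0,75],[0.94,-1,0,0,0,0,75],[0.94,-1,0,0,0,0,75],[0.94,-1,0,0,0,0,75],[0.94,-1,0,0,0,0,75],[0.94,-1,0,0,0,0,75]]]'
python3 -m crank '[[[0,0,0.8,0,0,-1,75],[0,0,0.8,0,0,-1,75],[0,0,0.8,0,0,-1,75],[0,0,0.8,0,0,-0.84,75],[0,0,0.8,0,0,0,75],[0,0,0.4,0,0,0,75],[0,0,0,0,0,0,75],[0,0,0,0,0,0,75]]]'
cat >> h.py <<'E'
def tool(target=None):
    s=sense();w,x,y,z=s["ee_rot"];from scipy.spatial.transform import Rotation as R
    M=R.from_quat([x,y,z,w]).as_matrix();p=np.array(s["eef_pos"])
    print("t",round(s["time_s"],2),"p",p.round(1),"thx",round(np.degrees(np.arctan2(M[1,0],M[0,0])),2),"F",np.round(s["force"],1),"T",np.round(s["wrist_torque"],2),"gw",round(s["grip_width"]*85.4,1),"gf",round(s["grip_force"],1),"tilt",np.round(M[:2,2],3),"q6",round(s["joints"][5],2))
    if target is not None: print("units",(M.T@(np.array(target)-p)/25).round(3))
E
python3 - <<'E'
from h import *
tool([494,286.5,40])
cv2.imwrite("pics/t1.png",np.hstack([cv2.resize(capture("top")[150:260,190:310],(400,367),interpolation=3),cv2.resize(capture("scene")[180:290,200:320],(400,367),interpolation=3)]))
E
```

```text
time_s: 0.9
eef_pos: [299.6, -225.1, 231.1]
ee_rot: [-0.0, 0.98, 0.198, -0.0]
force: [0.4, -0.1, 0.1]
grip_width: 0.877
grip_force: 0.0
time_s: 1.7
eef_pos: [395.2, 32.3, 231.2]
ee_rot: [0.0, 0.98, 0.198, -0.0]
force: [-0.0, -0.7, -0.4]
grip_width: 0.88
grip_force: 0.0
time_s: 2.5
eef_pos: [490.8, 289.5, 230.9]
ee_rot: [0.0, 0.98, 0.198, -0.0]
force: [1.2, 0.1, 0.3]
grip_width: 0.877
grip_force: 0.0
time_s: 3.3
eef_pos: [490.9, 288.2, 122.0]
ee_rot: [0.0, 0.893, 0.451, 0.0]
force: [0.7, -0.4, 0.9]
grip_width: 0.878
grip_force: 0.0
t 3.3 p [490.9 288.2 122. ] thx 53.55 F [ 0.7 -0.4  0.9] T [ 0.01 -0.02  0.05] gw 74.9 gf 0.0 tilt [0.001 0.   ] q6 0.96
units [0.015 0.138 3.279]
```

```bash
python3 -m crank '[[[0.02,0.14,0.5,0,0,0,75],[0,0,0.8,0,0,0,75],[0,0,0.8,0,0,0,75],[0,0,0.8,0,0,0,75],[0,0,0.7,0,0,0,75],[0,0,0.4,0,0,0,70],[0,0,0.3,0,0,0,66],[0,0,0.2,0,0,0,62]]]' 25
python3 -c "
from h import *
tool()
cv2.imwrite('pics/t2.png',np.hstack([cv2.resize(capture('top')[150:260,190:310],(400,367),interpolation=3),cv2.resize(capture('scene')[180:290,200:320],(400,367),interpolation=3)]))"
```

```text
time_s: 4.2
eef_pos: [493.9, 286.4, 8.5]
ee_rot: [0.0, 0.893, 0.451, 0.0]
force: [0.0, 0.1, -0.5]
grip_width: 0.722
grip_force: 0.0
t 4.2 p [493.9 286.4   8.5] thx 53.56 F [ 0.   0.1 -0.5] T [-0.   -0.04 -0.01] gw 61.7 gf 0.0 tilt [0. 0.] q6 0.96
```

View pics/t2.png

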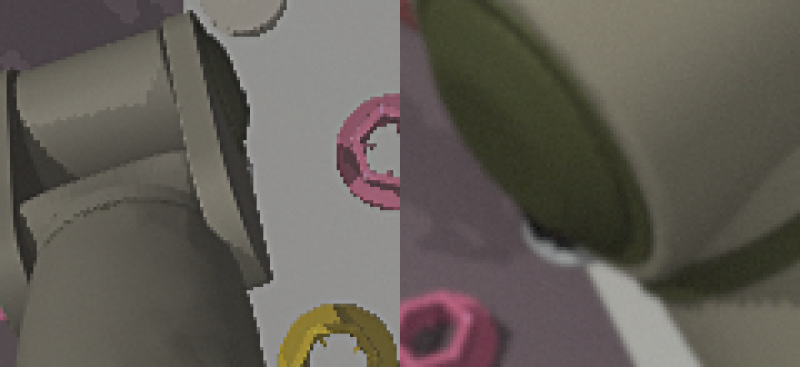

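The arm hides the nut in both views, so I continue by feel: lower slightly, then close.

```bash
python3 -m crank '[[[0,0,0.04,0,0,0,62],[0,0,0.04,0,0,0,62],[0,0,0.04,0,0,0,62],[0,0,0.04,0,0,0,62],[0,0,0,0,0,0,55],[0,0,0,0,0,0,50],[0,0,0,0,0,0,50],[0,0,0,0,0,0,50]]]' 25
python3 -c "
from h import *
tool()"
```

```text
time_s: 5.1
eef_pos: [493.7, 286.4, 4.9]
ee_rot: [0.0, 0.893, 0.451, 0.0]
force: [-1.1, -0.3, 1.6]
grip_width: 0.65
grip_force: 27.3
t 5.1 p [493.7 286.4   4.9] thx 53.57 F [-1.1 -0.3  1.6] T [-0.05  0.09  0.01] gw 55.5 gf 27.3 tilt [0. 0.] q6 0.96
```

```bash
python3 -m crank '[[[0,0,-0.3,0,0,0,50],[0,0,-0.6,0,0,0,50],[0,0,-0.8,0,0,0,50],[0,0,-0.8,0,0,0,50],[0,0,-0.8,0,0,0,50],[0,0,-0.5,0,0,0,50],[-0.3,0.3,-0.2,0,0,0,50],[-0.6,0.54,0,0,0,0,50]]]' 45
python3 -m crank '[[[-0.7,0.63,0,0,0,0,50],[-0.8,0.72,0,0,0,0,50],[-0.8,0.72,0,0,0,0,50],[-0.8,0.72,0,0,0,0,50],[-0.8,0.72,0,0,0,0,50],[-0.8,0.72,0,0,0,0,50],[-0.8,0.72,0,0,0,0,50],[-0.8,0.72,0,0,0,0,50]]]'
python3 -m crank '[[[-0.8,0.72,0,0,0,0,50],[-0.7,0.65,0,0,0,0,50],[-0.4,0.36,0,0,0,0,50],[-0.12,0.12,0,0,0,0,50],[0,0,0,0,0,0,50],[0,0,0,0,0,0,50],[0,0,0,0,0,0,50],[0,0,0,0,0,0,50]]]'
python3 -c "
from h import *
tool([526,-24,90])
a=capture('top');b=capture('scene');cv2.imwrite('pics/t3a.png',a);cv2.imwrite('pics/t3b.png',b)
cv2.imwrite('pics/t3.png',np.hstack([cv2.resize(a[130:240,310:430],(400,367),interpolation=3),cv2.resize(b[130:240,290:410],(400,367),interpolation=3)]))"
```

```text
time_s: 5.9
eef_pos: [497.3, 255.7, 105.4]
ee_rot: [0.0, 0.892, 0.451, 0.001]
force: [0.7, -0.9, -1.9]
grip_width: 0.648
grip_force: 50.2
time_s: 6.7
eef_pos: [517.2, 43.2, 104.4]
ee_rot: [-0.0, 0.893, 0.45, -0.001]
force: [-0.1, -0.3, -2.2]
grip_width: 0.645
grip_force: 50.2
time_s: 7.5
eef_pos: [524.9, -22.5, 104.8]
ee_rot: [-0.0, 0.892, 0.451, -0.0]
force: [0.6, -0.1, -1.5]
grip_width: 0.645
grip_force: 50.2
t 7.5 p [524.9 -22.5 104.8] thx 53.63 F [ 0.6 -0.1 -1.5] T [-0.01  0.   -0.04] gw 55.1 gf 50.2 tilt [-0.  0.] q6 0.37
units [-0.023  0.071  0.591]
```

View pics/t3.png

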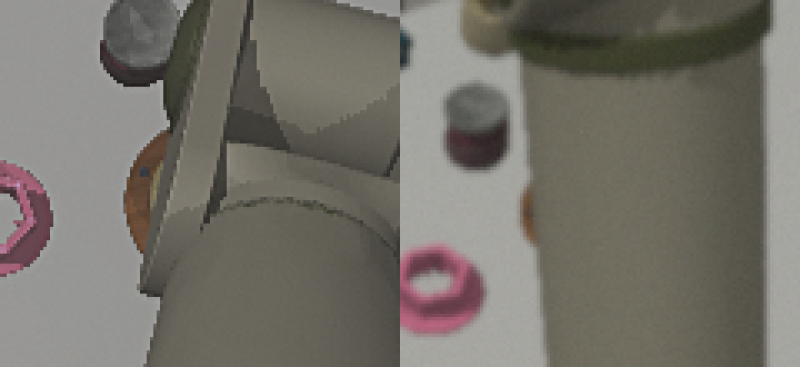

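The arm hides the nut and stud here too (only the foot's edge shows, at (140,190) in the crop), so I refine the spindle axis from the first pictures using the three dark buttons, the roll and the foot.

Run:
```python
from h import *
T=lambda x,y,z:onz("top",(x-400+.5)/(400/60)-.5+344,(y+.5)/(400/60)-.5+160,z)[:2]
S=lambda x,y,z:onz("scene",(x-400+.5)/(400/48)-.5+324,(y+.5)/(400/48)-.5+165,z)[:2]
for f,b in((T,[(560,120),(692,187),(568,267)]),(S,[(525,152),(680,158),(612,255)])):
    P=np.array([f(*p,34) for p in b],float);print("buttons",P.round(1).tolist(),P.mean(0),[np.linalg.norm(P[i]-P[i-1]).round(1) for i in range(3)])
    # equidistant centre (circumcentre)
    A=2*(P[1:]-P[0]);c=np.linalg.solve(A,(P[1:]**2).sum(1)-(P[0]**2).sum());print("circ",c,np.linalg.norm(P[0]-c))
print("foot",(T(420,206,4)+T(773,206,4))/2,(T(596,35,4)+T(596,378,4))/2)
print("roll",(T(473,197,31.5)+T(742,197,31.5))/2,(T(607,66,31.5)+T(607,327,31.5))/2)
print("tip",T(622,170,66))
a=cv2.imread("pics/top0.png");g=a[160:220,344:404]
dark=[]
for n,o,r in(("top",(344,160),[(24,18),(44,28),(25,40)]),("scene",(324,165),[(15,18),(33,19),(25,30)])):
    im=255-cv2.cvtColor(cv2.imread(f"pics/{n}0.png"),cv2.COLOR_BGR2GRAY).astype(float);P=[]
    for x,y in r:
        x+=o[0];y+=o[1];w=im[y-3:y+4,x-3:x+4];w=np.clip(w-np.percentile(w,65),0,None);Y,X=np.mgrid[-3:4,-3:4];P.append(onz(n,x+(w*X).sum()/w.sum(),y+(w*Y).sum()/w.sum(),34)[:2])
    P=np.array(P);print(n,P.round(1).tolist(),P.mean(0))
```

```text
buttons [[555.8, -7.1], [530.7, -54.5], [501.6, -8.5]] [529.35764371 -23.34630131] [np.float64(54.3), np.float64(53.7), np.float64(54.4)]
circ [529.11123496 -23.26286519] 31.25163682577916
buttons [[555.1, -6.6], [527.1, -52.7], [500.3, -8.4]] [527.50850069 -22.53467932] [np.float64(54.9), np.float64(54.0), np.float64(51.8)]
circ [528.1763417 -21.753182 ] 30.956183048911594
foot [529.00127605 -23.79051   ] [529.50118801 -23.57565224]
roll [527.61679866 -23.97114578] [528.19127465 -23.78207333]
tip [531.22799449 -24.28506788]
top [[555.1, -7.1], [530.2, -54.1], [501.5, -8.9]] [528.93448875 -23.3781746 ]
scene [[555.6, -6.5], [524.6, -46.7], [499.1, -7.8]] [526.44456568 -20.31677114]
```

```bash
python3 -m crank '[[[0.036,0.143,0.2,0,0,0,50],[0,0,0.3,0,0,0,50],[0,0,0.3,0,0,0,50],[0,0,0.2,0,0,0,50],[0,0,0.15,0,0,0,50],[0,0,0.1,0,0,0,50],[0,0,0,0,0,0,50],[0,0,0,0,0,0,50]]]'
python3 -m crank '[[[0,0,0.06,0,0,0,50],[0,0,0.06,0,0,0,50],[0,0,0.06,0,0,0,50],[0,0,0.06,0,0,0,50],[0,0,0.06,0,0,0,50],[0,0,0.06,0,0,0,50],[0,0,0,0,0,0,50],[0,0,0,0,0,0,50]]]'
python3 -c "
from h import *
tool([528.3,-23.9,60])"
```

```text
time_s: 8.4
eef_pos: [528.5, -24.6, 73.7]
ee_rot: [0.0, 0.893, 0.451, 0.0]
force: [0.2, -0.9, -2.3]
grip_width: 0.645
grip_force: 50.2
time_s: 9.2
eef_pos: [528.4, -24.5, 64.5]
ee_rot: [-0.0, 0.893, 0.451, -0.0]
force: [0.1, -0.0, -2.3]
grip_width: 0.644
grip_force: 50.2
t 9.2 p [528.4 -24.5  64.5] thx 53.57 F [ 0.1 -0.  -2.3] T [-0.06 -0.03  0.01] gw 55.0 gf 50.2 tilt [-0.  0.] q6 0.37
units [ 0.017 -0.018  0.182]
```

```bash
python3 -m crank '[[[0.017,-0.018,0.03,0,0,0,50],[0,0,0.03,0,0,0,50],[0,0,0.03,0,0,0,50],[0,0,0.03,0,0,0,50],[0,0,0.03,0,0,0,50],[0,0,0.03,0,0,0,50],[0,0,0,0,0,0,50],[0,0,0,0,0,0,50]]]'
python3 -c "
from h import *
tool([528.3,-23.9,60])"
```

```text
time_s: 10.0
eef_pos: [528.3, -23.9, 60.0]
ee_rot: [-0.0, 0.893, 0.451, -0.0]
force: [-0.3, 1.0, -2.5]
grip_width: 0.643
grip_force: 50.2
t 10.0 p [528.3 -23.9  60. ] thx 53.57 F [-0.3  1.  -2.5] T [-0.01  0.01  0.04] gw 54.9 gf 50.2 tilt [-0.  0.] q6 0.37
units [ 0.001 -0.     0.001]
```

```bash
python3 -m crank '[[[0,0,0.03,0,0,0,50],[0,0,0.03,0,0,0,50],[0,0,0.02,0,0,0,50],[0,0,0,0,0,0,50],[0,0,0,0,0,0,50],[0,0,0,0,0,0,50],[0,0,0,0,0,0,50],[0,0,0,0,0,0,50]]]'
python3 -m crank '[[[0,0,0.03,0,0,0,50],[0,0,0.03,0,0,0,50],[0,0,0.02,0,0,0,50],[0,0,0,0,0,0,50],[0,0,0,0,0,0,50],[0,0,0,0,0,0,50],[0,0,0,0,0,0,50],[0,0,0,0,0,0,50]]]'
python3 -c "
from h import *
tool([528.3,-23.9,60])"
```

```text
time_s: 10.8
eef_pos: [528.3, -23.9, 58.0]
ee_rot: [-0.0, 0.893, 0.451, -0.0]
force: [0.2, -0.2, -2.2]
grip_width: 0.647
grip_force: 50.3
time_s: 11.6
eef_pos: [528.5, -23.9, 57.6]
ee_rot: [0.0, 0.893, 0.451, 0.0]
force: [-7.0, 0.2, 15.8]
grip_width: 0.65
grip_force: 52.5
t 11.6 p [528.5 -23.9  57.6] thx 53.59 F [-7.   0.2 15.8] T [0.23 1.15 0.02] gw 55.5 gf 52.5 tilt [ 0.001 -0.   ] q6 0.37
units [-0.004 -0.008 -0.094]
```

Contact at nut underside ≈ 53 (rib tops). Easing the push and backing off counter-clockwise.

```bash
python3 -m crank '[[[-0.012,-0.016,-0.03,0,0,0,50],[0,0,0,0,0,-0.4,50],[0,0,0,0,0,-0.4,50],[0,0,0,0,0,-0.4,50],[0,0,0,0,0,-0.4,50],[0,0,0,0,0,-0.4,50],[0,0,0,0,0,0,50],[0,0,0,0,0,0,50]]]'
python3 -c "
from h import *
tool([528.3,-23.9,56])"
```

```text
time_s: 12.4
eef_pos: [528.1, -23.9, 57.1]
ee_rot: [0.0, 0.822, 0.57, 0.0]
force: [-0.3, 0.2, 1.6]
grip_width: 0.648
grip_force: 50.6
t 12.4 p [528.1 -23.9  57.1] thx 69.49 F [-0.3  0.2  1.6] T [ 0.19 -0.08 -0.02] gw 55.4 gf 50.6 tilt [ 0.001 -0.   ] q6 0.09
units [0.002 0.006 0.044]
```

```bash
python3 -m crank '[[[0,0,0.03,0,0,-0.4,50],[0,0,0.03,0,0,-0.4,50],[0,0,0,0,0,0,50],[0,0,0,0,0,0,50],[0,0,0,0,0,0,50],[0,0,0,0,0,0,50],[0,0,0,0,0,0,50],[0,0,0,0,0,0,50]]]'
python3 -c "
from h import *
tool([528.3,-23.9,56])"
python3 -m crank '[[[0,0,0.03,0,0,0,50],[0,0,0.03,0,0,0,50],[0,0,0,0,0,0,50],[0,0,0,0,0,0,50],[0,0,0,0,0,0,50],[0,0,0,0,0,0,50],[0,0,0,0,0,0,50],[0,0,0,0,0,0,50]]]'
python3 -c "
from h import *
tool([528.3,-23.9,56])"
```

```text
time_s: 13.2
eef_pos: [527.8, -23.9, 55.3]
ee_rot: [-0.0, 0.788, 0.615, -0.0]
force: [0.2, 0.3, -2.9]
grip_width: 0.645
grip_force: 50.2
t 13.2 p [527.8 -23.9  55.3] thx 75.95 F [ 0.2  0.3 -2.9] T [ 0.04 -0.02 -0.04] gw 55.1 gf 50.2 tilt [-0.  0.] q6 -0.02
units [ 0.007  0.02  -0.028]
time_s: 14.0
eef_pos: [527.8, -23.9, 53.9]
ee_rot: [0.0, 0.788, 0.615, 0.0]
force: [-1.2, 0.9, 4.5]
grip_width: 0.647
grip_force: 50.8
t 14.0 p [527.8 -23.9  53.9] thx 75.97 F [-1.2  0.9  4.5] T [0.06 0.33 0.  ] gw 55.3 gf 50.8 tilt [ 0. -0.] q6 -0.02
units [ 0.005  0.018 -0.083]
```

On the crests (underside 15 mm over seat). Continuing counter-clockwise under light push.

```bash
python3 -m crank '[[[0,0,0.01,0,0,-0.4,50],[0,0,0,0,0,-0.4,50],[0,0,0,0,0,-0.4,50],[0,0,0,0,0,-0.4,50],[0,0,0,0,0,-0.4,50],[0,0,0,0,0,-0.4,50],[0,0,0,0,0,-0.4,50],[0,0,0,0,0,0,50]]]'
python3 -c "
from h import *
tool([528.3,-23.9,53])"
```

```text
time_s: 14.8
eef_pos: [528.4, -24.2, 53.9]
ee_rot: [0.001, 0.653, 0.757, 0.0]
force: [0.9, 0.1, 4.8]
grip_width: 0.648
grip_force: 51.0
t 14.8 p [528.4 -24.2  53.9] thx 98.39 F [0.9 0.1 4.8] T [-0.06 -0.14  0.09] gw 55.3 gf 51.0 tilt [ 0.002 -0.   ] q6 -0.41
units [ 0.011 -0.004  0.038]
```

```bash
python3 -m crank '[[[0,0,0.01,0,0,-0.4,50],[0,0,0,0,0,-0.4,50],[0,0,0,0,0,-0.4,50],[0,0,0,0,0,-0.4,50],[0,0,0,0,0,-0.4,50],[0,0,0,0,0,0,50],[0,0,0,0,0,0,50],[0,0,0,0,0,0,50]]]'
python3 -c "
from h import *
tool([528.3,-23.9,53])"
```

```text
time_s: 15.6
eef_pos: [528.4, -24.1, 53.8]
ee_rot: [0.001, 0.543, 0.84, 0.0]
force: [0.2, -1.2, 6.4]
grip_width: 0.643
grip_force: 51.2
t 15.6 p [528.4 -24.1  53.8] thx 114.28 F [ 0.2 -1.2  6.4] T [-0.06  0.05  0.03] gw 54.9 gf 51.2 tilt [ 0.002 -0.001] q6 -0.69
units [0.009 0.001 0.032]
```

```bash
python3 -m crank '[[[0,0,0,0,0,-0.4,50],[0,0,0,0,0,-0.4,50],[0,0,0,0,0,-0.4,50],[0,0,0.01,0,0,-0.3,50],[0,0,0,0,0,0,50],[0,0,0,0,0,0,50],[0,0,0,0,0,0,50],[0,0,0,0,0,0,50]]]'
python3 -c "
from h import *
tool([528.3,-23.9,53])"
```

```text
time_s: 16.4
eef_pos: [528.2, -24.1, 53.0]
ee_rot: [0.001, 0.452, 0.892, 0.0]
force: [4.5, -1.9, -3.0]
grip_width: 0.644
grip_force: 50.2
t 16.4 p [528.2 -24.1  53. ] thx 126.32 F [ 4.5 -1.9 -3. ] T [-0.32 -0.88  0.01] gw 55.0 gf 50.2 tilt [ 0.001 -0.   ] q6 -0.9
units [0.005 0.008 0.002]
```

```bash
python3 -m crank '[[[0,0,0,0,0,-0.4,50],[0,0,0.03,0,0,-0.2,50],[0,0,0.04,0,0,0,50],[0,0,0.04,0,0,0,50],[0,0,0.04,0,0,0,50],[0,0,0.04,0,0,0,50],[0,0,0,0,0,0,50],[0,0,0,0,0,0,50]]]'
python3 -c "
from h import *
tool([528.3,-23.9,43])"
```

```text
time_s: 17.2
eef_pos: [528.4, -24.0, 48.6]
ee_rot: [0.001, 0.414, 0.91, 0.0]
force: [5.4, -1.2, -0.4]
grip_width: 0.644
grip_force: 50.6
t 17.2 p [528.4 -24.   48.6] thx 131.09 F [ 5.4 -1.2 -0.4] T [-0.22 -1.07 -0.02] gw 55.0 gf 50.6 tilt [ 0.002 -0.   ] q6 -0.98
units [ 0.008 -0.001  0.222]
```

```bash
python3 -m crank '[[[-0.01,0.012,0.04,0,0,0,50],[0,0,0.04,0,0,0,50],[0,0,0.04,0,0,0,50],[0,0,0.04,0,0,0,50],[0,0,0.04,0,0,0,50],[0,0,0.03,0,0,0,50],[0,0,0,0,0,0,50],[0,0,0,0,0,0,50]]]'
python3 -c "
from h import *
tool([528.3,-23.9,43])"
```

```text
time_s: 18.0
eef_pos: [528.6, -24.0, 42.9]
ee_rot: [0.001, 0.414, 0.91, 0.0]
force: [3.5, -1.4, 5.9]
grip_width: 0.644
grip_force: 50.9
t 18.0 p [528.6 -24.   42.9] thx 131.14 F [ 3.5 -1.4  5.9] T [-0.23 -0.75 -0.04] gw 55.0 gf 50.9 tilt [ 0.001 -0.   ] q6 -0.99
units [ 0.01  -0.005 -0.003]
```

Dropped to the gap floor (underside 4 mm over seat). Now clockwise with a light push.

```bash
python3 -m crank '[[[0,0,0,0,0,0.4,50],[0,0,0.005,0,0,0.4,50],[0,0,0.01,0,0,0.4,50],[0,0,0.015,0,0,0.4,50],[0,0,0.015,0,0,0.4,50],[0,0,0.015,0,0,0.4,50],[0,0,0,0,0,0,50],[0,0,0,0,0,0,50]]]'
python3 -c "
from h import *
tool([528.6,-24,38.9])"
```

```text
time_s: 18.8
eef_pos: [528.6, -23.7, 41.5]
ee_rot: [0.0, 0.56, 0.829, 0.0]
force: [4.6, 1.4, 5.7]
grip_width: 0.644
grip_force: 51.2
t 18.8 p [528.6 -23.7  41.5] thx 111.94 F [4.6 1.4 5.7] T [ 0.16 -0.79 -0.04] gw 55.0 gf 51.2 tilt [0.001 0.   ] q6 -0.65
units [-0.01  -0.005  0.106]
```

```bash
python3 -m crank '[[[0,0,0.015,0,0,0.4,50],[0,0,0.015,0,0,0.4,50],[0,0,0.015,0,0,0.4,50],[0,0,0.015,0,0,0.4,50],[0,0,0.015,0,0,0.4,50],[0,0,0,0,0,0,50],[0,0,0,0,0,0,50],[0,0,0,0,0,0,50]]]'
python3 -c "
from h import *
tool([528.6,-24,38.9])"
```

```text
time_s: 19.6
eef_pos: [528.1, -23.9, 39.2]
ee_rot: [-0.0, 0.669, 0.743, -0.0]
force: [3.0, -1.0, 4.5]
grip_width: 0.647
grip_force: 50.9
t 19.6 p [528.1 -23.9  39.2] thx 96.02 F [ 3.  -1.   4.5] T [-0.05 -0.59 -0.06] gw 55.3 gf 50.9 tilt [-0.  0.] q6 -0.37
units [-0.006  0.018  0.013]
```

```bash
python3 -m crank '[[[0,0,0.01,0,0,0.4,50],[0,0,0.01,0,0,0.4,50],[0,0,0.01,0,0,0.4,50],[0,0,0,0,0,0.2,50],[0,0,0,0,0,0,50],[0,0,0,0,0,0,50],[0,0,0,0,0,0,50],[0,0,0,0,0,0,50]]]'
python3 -c "
from h import *
tool([528.6,-24,38.9])"
```

```text
time_s: 20.4
eef_pos: [527.9, -23.7, 38.7]
ee_rot: [-0.0, 0.738, 0.674, -0.0]
force: [0.8, 0.5, 8.4]
grip_width: 0.65
grip_force: 51.5
t 20.4 p [527.9 -23.7  38.7] thx 84.8 F [0.8 0.5 8.4] T [ 0.05 -0.16 -0.17] gw 55.5 gf 51.5 tilt [-0.001  0.   ] q6 -0.18
units [-0.009  0.03  -0.009]
```

Home by height (38.7 TCP) with push rising. Turn a last few degrees, release, withdraw and look.

```bash
python3 -m crank '[[[0,0,0,0,0,0.3,50],[0,0,0,0,0,0.3,50],[0,0,-0.02,0,0,0,50],[0,0,0,0,0,0,62],[0,0,0,0,0,0,70],[0,0,0,0,0,0,74],[0,0,0,0,0,0,74],[0,0,0,0,0,0,74]]]'
python3 -c "
from h import *
tool()"
python3 -m crank '[[[0,0,-0.2,0,0,0,74],[0,0,-0.4,0,0,0,74],[0,0,-0.8,0,0,0,74],[0,0,-1,0,0,0,74],[0,0,-1,0,0,0,74],[0,0,-1,0,0,0,74],[0,0,-1,0,0,0,74],[0,0,-1,0,0,0,74]]]'
python3 -m crank '[[[-1,0,0,0,0,0,74],[-1,0,0,0,0,0,74],[-1,0,0,0,0,0,74],[-1,0,0,0,0,0,74],[-1,0,0,0,0,0,74],[-1,0,0,0,0,0,74],[-1,0,0,0,0,0,74],[-1,0,0,0,0,0,74]]]'
python3 -c "
from h import *
tool()
a=capture('top');b=capture('scene');cv2.imwrite('pics/ea.png',a);cv2.imwrite('pics/eb.png',b)
cv2.imwrite('pics/e.png',np.hstack([cv2.resize(a[155:225,339:409],(400,400),interpolation=3),cv2.resize(b[160:220,318:378],(400,400),interpolation=3)]))"
```

```text
time_s: 21.2
eef_pos: [528.0, -23.9, 38.8]
ee_rot: [-0.0, 0.766, 0.643, -0.0]
force: [0.2, 0.8, -0.0]
grip_width: 0.868
grip_force: 0.0
t 21.2 p [528.  -23.9  38.8] thx 79.98 F [ 0.2  0.8 -0. ] T [-0.05 -0.06  0.01] gw 74.1 gf 0.0 tilt [-0.  0.] q6 -0.09
time_s: 22.0
eef_pos: [528.0, -23.9, 200.9]
ee_rot: [0.0, 0.766, 0.643, 0.0]
force: [0.1, 0.1, -0.6]
grip_width: 0.87
grip_force: 0.0
time_s: 22.8
eef_pos: [493.1, -221.8, 199.9]
ee_rot: [0.0, 0.766, 0.643, 0.0]
force: [0.3, -0.2, -0.6]
grip_width: 0.866
grip_force: 0.0
t 22.8 p [ 493.1 -221.8  199.9] thx 79.97 F [ 0.3 -0.2 -0.6] T [-0.02 -0.02  0.04] gw 74.0 gf 0.0 tilt [ 0.001 -0.001] q6 -0.46
```

View pics/e.png

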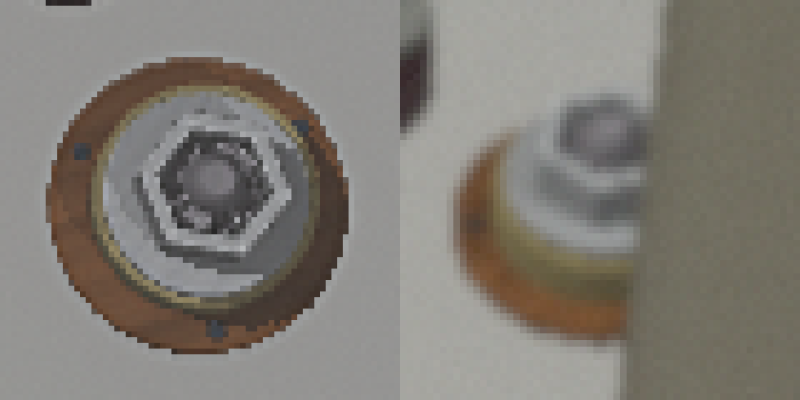

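The crop shows the nut level and concentric on the hub at about (213,190), with the stud nose through its bore and the gripper clear. The heights agree at every stage: crest 53.9, gap floor 42.9, seat 38.7 against 38.9 expected. Handing in.

```bash
python3 -c "
from rig import *
print(finish_job())"
```

```text
the job is handed in; nothing more can be done
None
```

The nut is on the stud, backed off until it dropped in, turned clockwise to its seat on the rubber buttons and released; the job is handed in at about 23 s, and the hand-in call returned no verdict.

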